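# Unlock the laundry's coin box with the T-handled key

## Task

Take the T-handled key with the square shaft out of the wooden key stand and put it into the lock in the lid of the coin box: hold it upright, press only lightly while you turn it until you feel the square drop into the lock, and push it fully home until its collar lies on the steel ring. Then turn the key clockwise (seen from above) to the lock's stop without wrenching it, let go and leave the key standing there. Leave the other key, the token stacks and everything else on the table where they are.

Things in the scene. Friction and masses are not known exactly. Their poses are not given: they have to be found in the camera images.
- t_key: the key to use, loose, 0.15 to 0.26 kg, upright in one hole of the key stand with a few mm of sideways play. Origin: on the shaft's axis at the underside of its round steel collar (radius 20, 5 thick), which rests on the stand's top; z up the shaft, x along the handle bar (any yaw). Square shaft 16 x 16, flats parallel to the bar, from 0 to 38 below the origin, then a nose (see key_tip)
- key_grip (a point): centre of the black T-handle bar of t_key, 42 mm above the key's origin, same axes. The bar is 72 long (x) x 18 wide (y) x 18 high, on a round stem (radius 7) that rises from the collar
- key_tip (a point): lower end of t_key, 46 mm below its origin: the end of a round tapered nose 8 long (radius 8 at the square shaft, 5 at the tip); the square's lower edges are chamfered by about 1 mm; same axes
- coin_box: grey steel box, fixed to the table, 170 x 170 x 110 high, origin at the centre of its underside, z up. In the middle of its lid is the lock: a steel guide ring (outer radius 34, 8 high, round hole of radius 14.5) over a brass barrel (see lock_face). Hollow and empty below the barrel
- lock_mouth (a point): centre of the guide ring's top face, 118 mm above the table, on the lock's axis; moves with the coin box, axes as the box. Key home: the key's origin is here.
- lock_face (a point): centre of the barrel's face, 8 mm below lock_mouth, axes as the box. The barrel is 24 thick with a square through-bore 18 x 18 whose direction is random, unrelated to the box's and not measured; it repeats every 90 degrees. At a wrong angle only the key's nose enters and the collar stays 30 mm above the ring; within some 5 degrees of the right one the square drops in
- lock (a joint): turn of the barrel in rad from how it is found: 0 = locked (a stop), grows clockwise seen from above, stop at 1.05 = unlocked; says nothing of which way the square bore stands. Friction only, about 0.1 N m, so light pressing does not drag it round, and it stays where it is left
- key_stand: fixed wooden block 75 (x) x 200 (y) x 60 high, origin at the centre of its underside; two round holes of diameter 26, 52 deep, in its top at y = -55 and +55. One holds t_key, the other knob_key.
- knob_key: bystander: a key with a round shaft and a round black knob (radius 18) instead of a bar; top 53 above its origin, which lies as on t_key; stands in the other hole
- tokens_low: bystander: short stack of brass tokens (radius 13, 10 high) lying on the coin box's lid in a corner, about 80 mm from the lock's axis; origin at its underside
- tokens_tall: bystander: stack of brass tokens (radius 14, 30 high) on the table between stand and box; origin at its underside
- mug: bystander: white mug, radius 40, 90 high, origin at its underside
- detergent: bystander: white bottle, radius 36, 200 high, origin at its underside
- jar: bystander: glass jar, radius 40, 110 high, origin at its underside
- screwdriver: bystander: screwdriver lying on the table
- brush: bystander: brush lying on the table
Things that resemble listed ones, but are neither listed nor needed, are in the scene too. Leave any turquoise or white look-alike of the t_key alone.

How it is judged:
By the outcome, as a careful person would: the job done as asked, in the order asked, and still so for the second after the job is handed in, with the robot touching nothing.
It also fails if it takes over 72 s, if anything falls off the work surface, if the arm or the gripper's body presses on something with over 40 N, if the wrist force passes 120 N, or if a joint passes its speed limit or range.

## Robot

A 6-joint arm with a two-finger parallel gripper is mounted at the origin on the work surface. World frame = base frame: x ahead of the robot, y to its left, z up, the work surface at z = 0. Lengths are in m, angles in rad, forces in N, time in s.
With the tool pointing down it reaches from about 0.35 to 0.775 m from the base axis. Payload 7.3 kg.
Tool frame: the origin (TCP) lies at the very end of the fingers, on their centre line; the grasp point (between the pads) lies robot.pinch_z behind it (robot.pinch_z is the distance from the TCP to the grasp point, in m); y points along the fingers, z is the direction in which the jaws open and shut, and the axes are right-handed (so a half turn about y gives the same grasp; the last joint's range is limited). The gripper opens to 92 mm and grips with 3 to 60 N. Pads are 19 mm wide; open, the fingers measure 130 mm over their backs; the gripper's body (75 mm by 190 mm) begins 47 mm behind the grasp point.
Start: joints at [1.181, 0.342, 1.524, -0, 1.275, -0.146], TCP at [0.127, 0.509, 0.227] pointing down, gripper open.
Joint ranges: [-2.53, 2.53], [-0.77, 2.02], [0.04, 2.7], [-1, 4.14], [0.28, 2.66], [-3.11, 3.11]. Speed limits (rad/s): [2.57, 2.57, 3.14, 3.14, 3.14, 3.14].

## Interface

Orientations are given as [roll, pitch, yaw] about the fixed x, y, z axes, in that order (R = Rz(yaw) Ry(pitch) Rx(roll)).
In Python, from cell import status, viewer, robot gives the robot as it stands. The module is installed in compiled form; this text tells all that it offers.
- The arm moves only by the shell command python3 -m pendant 'ROWS' [FORCE]. ROWS is JSON, a list that holds one entry, the list of rows, each a list of 7 numbers: the shift along the tool's x, y, z in cm, then the turn, a rotation vector about the tool's x, y, z in rad, then the finger opening in cm, from 0 to 9.18. A call has 1 to 20 rows; each row is the pose to reach, as a shift and turn from the pose commanded when the call began, along the tool's axes at that moment; what a row does not reach only later rows make up. A row lasts 1/10 s, in which the tool goes at most 50 mm and 8.59 degrees, less where a joint would pass 70% of its speed; a pose out of reach is approached as far as the arm can. A call with a gripper value outside its range is refused whole. The fingers move at their own pace and stop on an object; FORCE is the grip in N (left out, the last holds). Time passes only in rows, so rows that repeat a pose let the fingers close. It gives the time, the measured TCP pose, the force and the opening at its end, in the units of the state.
- status.observe(): the state, without advancing time (a new reading comes with each control period).
- viewer.read_camera(name): name is "side" or "top" or "wrist"; returns a dict with "image" (384x512x3 uint8, red, green, blue), "range_z" (384x512 float32, m along the optical axis (not along the pixel's ray), 0 where there is no reading), "fx", "fy", "cx", "cy" (pixels), "distortion" ([k1, k2, p1, p2, k3] as OpenCV has them; the pictures are not rectified), "camera_from_world" (4x4, takes a point from world to camera coordinates). Camera axes: x right, y up, looking along -z (the intrinsics and any distortion apply to the point x, -y, -z); pixel columns grow to the right and rows downward; lengths in m; the calibration is good to about 2 mm. A picture is of the moment at which its call begins.
- robot.hand_in(): hands the job in, once; it reports no verdict.
The state is a dict: "time": time; "qpos": joint angles; "qvel": joint speeds; "joint_efforts": joint torques, N m; "tool_pos": TCP position; "tool_rot": TCP orientation; "contact_force": force on the tool from outside, world axes, zero at the start; "torque": the same for the moment, N m; "opening": finger opening in m.
Only numpy, scipy, OpenCV 4.12 (cv2) and the standard library are available. Lean on these libraries where they do the work, as an engineer would, in place of code of your own. Each camera call takes 0.05 s, during which the arm holds its last target. There are 200 camera calls.

## Working session

There is one attempt and no reset: what is moved stays moved. The work goes in short steps, Python scripts to look and compute and a shell command to move; the robot and the scene stay as the last step left them, time stands still between calls to the robot, and variables do not carry over. Pictures are saved under pics/ and viewed, about 8 in all and at most 12, crops included, and the job is handed in when it is done.

```bash
mkdir -p pics; cat > h.py <<'E'
import numpy as np, cv2
from cell import status, viewer, robot
from scipy.spatial.transform import Rotation as R
def cam(n):
    c=viewer.read_camera(n); np.savez(''+n+'.npz',**c); return c
def load(n): return dict(np.load(''+n+'.npz'))
def ray(c,u,v):
    K=np.array([[c['fx'],0,c['cx']],[0,c['fy'],c['cy']],[0,0,1]],float)
    p=cv2.undistortPoints(np.array([[[u,v]]],float),K,np.array(c['distortion'],float))[0,0]
    T=np.linalg.inv(c['camera_from_world']); d=T[:3,:3]@np.array([p[0],-p[1],-1]); return T[:3,3],d
def at_z(c,u,v,z):
    o,d=ray(c,u,v); return o+d*(z-o[2])/d[2]
def pt(c,u,v):
    o,d=ray(c,u,v); return o+d*float(c['range_z'][int(round(v)),int(round(u))])
def proj(c,P):
    K=np.array([[c['fx'],0,c['cx']],[0,c['fy'],c['cy']],[0,0,1]],float)
    q=c['camera_from_world']@np.append(P,1); q=np.array([q[0],-q[1],-q[2]])
    return cv2.projectPoints(q.reshape(1,1,3),np.zeros(3),np.zeros(3),K,np.array(c['distortion'],float))[0].ravel()
def crop(c,u0,v0,u1,v1,s,name):
    cv2.imwrite('pics/'+name,cv2.resize(c['image'][v0:v1,u0:u1,::-1],None,fx=s,fy=s,interpolation=cv2.INTER_CUBIC))
def st():
    s=status.observe(); print({k:np.round(s[k],4).tolist() for k in ['time','qpos','tool_pos','tool_rot','contact_force','torque','opening']})
    print(np.round(R.from_euler('xyz',s['tool_rot']).as_matrix(),4).tolist())
E
python3 - <<'E'
from h import *
st(); print(robot.pinch_z)
a=cam('top');b=cam('side')
print(a['fx'],np.round(np.linalg.inv(a['camera_from_world']),3).tolist(),np.round(np.linalg.inv(b['camera_from_world']),3).tolist())
crop(a,0,0,512,384,1.5,'top.png');crop(b,0,0,512,384,1.5,'side.png')
E
```

```text
{'time': 0.0, 'qpos': [1.181, 0.3427, 1.525, -0.0, 1.2754, -0.146], 'tool_pos': [0.1266, 0.5091, 0.2261], 'tool_rot': [-1.5723, 0.0002, -0.2438], 'contact_force': [0.0535, 0.6822, -0.4081], 'torque': [0.0279, -0.0077, -0.0141], 'opening': 0.0917}
[[0.9704, -0.0005, 0.2414], [-0.2414, -0.0014, 0.9704], [-0.0002, -1.0, -0.0015]]
0.0188
416.4446439065782 [[-0.014, 0.998, -0.058, 0.511], [-1.0, -0.015, -0.004, 0.001], [-0.005, 0.058, 0.998, 1.573], [0.0, 0.0, 0.0, 1.0]] [[0.862, 0.386, -0.329, 0.106], [-0.506, 0.679, -0.532, -0.76], [0.018, 0.625, 0.781, 1.199], [0.0, 0.0, 0.0, 1.0]]
```

View pics/top.png

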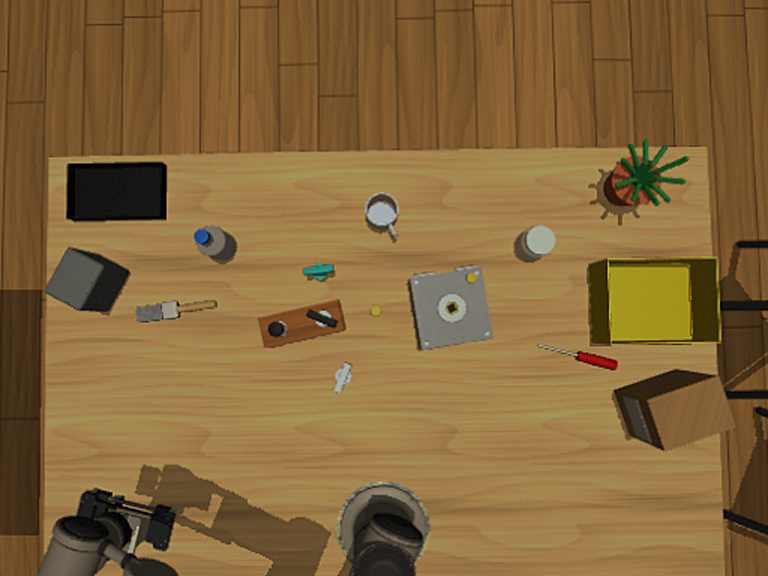

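View pics/side.png

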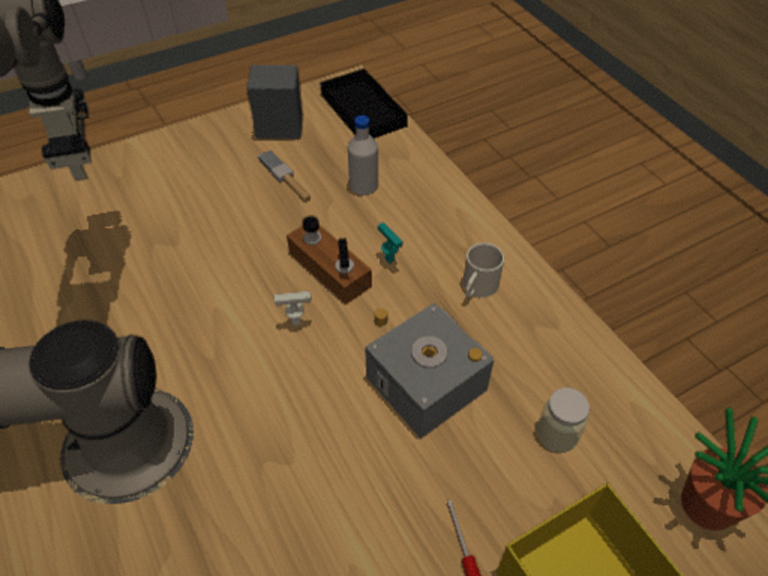

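The black bar in the stand at top.png (322,318) is the candidate. Look-alikes are the turquoise key at (319,271), the white key at (343,377) and the round-knob key at (277,328). The lock is at (452,308), and the tall tokens are at (376,310).

```bash
python3 - <<'E'
from h import *
a=load('top')
i=a['image'][...,::-1]
f=lambda u0,v0,w,h,s:cv2.resize(i[v0:v0+h,u0:u0+w],None,fx=s,fy=s,interpolation=cv2.INTER_CUBIC)
cv2.imwrite('pics/c1.png',np.hstack([f(190,190,48,48,8),f(268,172,64,64,6)]))
# depth-based estimates
for n,(u,v) in dict(bar=(214.5,212),knob=(185,219),ring=(301.5,198.5),tokT=(250.5,207)).items(): print(n,pt(a,u,v).round(4))
E
```

```text
bar [0.5199 0.1354 0.1133]
knob [0.4967 0.2407 0.1034]
ring [ 0.5626 -0.1698  0.117 ]
tokT [0.5368 0.0095 0.0356]
```

View pics/c1.png

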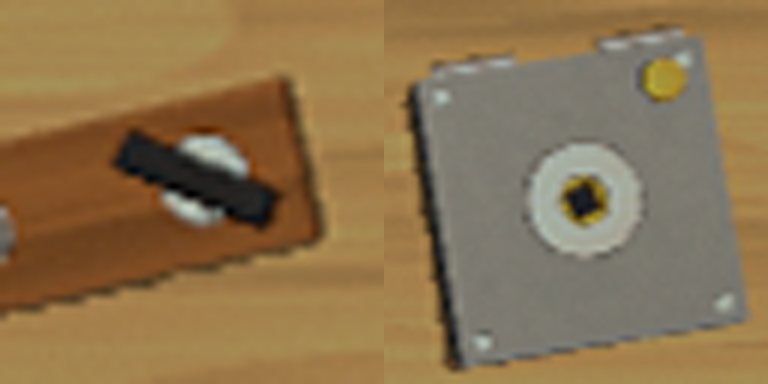

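```bash
python3 - <<'E'
from h import *
a=load('top')
g=lambda x,y,u0,v0,s:(u0+(x+.5)/s-.5,v0+(y+.5)/s-.5)
P=lambda x,y,z:at_z(a,*g(x,y,190,190,8),z)
# bar corners top
e1=P(121,150,.111);e2=P(275,208,.111);print(e1,e2,(e1+e2)/2,np.linalg.norm(e1-e2),np.degrees(np.arctan2(*(e2-e1)[[1,0]])))
print('collar',P(206,179,.065))
Q=lambda x,y,z:at_z(a,*g(x-384,y,268,172,6),z)
print('ring',Q(585,199,.118),np.linalg.norm(Q(525,199,.118)-Q(645,199,.118)))
print('boxedge', Q(415,88,.11),Q(705,38,.11),Q(455,365,.11),Q(748,318,.11))
print('bore',*[Q(x,y,.11).round(4) for x,y in [(560,200),(588,178),(606,205),(578,224)]])
m=a['image'].astype(int).sum(2)<110
ys,xs=np.where(m[200:226,195:232]); xs=xs+195;ys=ys+200
W=np.array([at_z(a,x,y,.111) for x,y in zip(xs,ys)])[:,:2]; c=W.mean(0);u,s,v=np.linalg.svd(W-c); print(len(xs),c,np.degrees(np.arctan2(v[0,1],v[0,0])),s/np.sqrt(len(xs))*12**.5)
E
```

```text
[0.53328311 0.16998272 0.111     ] [0.50691926 0.10263199 0.111     ] [0.52010118 0.13630736 0.111     ] 0.0723268527874827 -111.37742460620629
collar [0.52032314 0.13692676 0.065     ]
ring [ 0.54072966 -0.16772441  0.118     ] 0.06986863708324713
boxedge [ 0.60745075 -0.07029338  0.11      ] [ 0.6343891  -0.24119892  0.11      ] [ 0.44524694 -0.09081556  0.11      ] [ 0.47003045 -0.26240278  0.11      ]
bore [ 0.5405 -0.154   0.11  ] [ 0.5532 -0.1707  0.11  ] [ 0.5372 -0.1809  0.11  ] [ 0.5263 -0.1642  0.11  ]
86 [0.51950201 0.13849633] 65.86139158902184 [0.07333699 0.01653878]
```

Bar centre is about (0.520, 0.136) at yaw 68.6° (measured length 72 mm, as stated). The ring is at (0.541, -0.168) and its bore sides at about 35° mod 90. I'm moving above the key.

```bash
python3 -m pendant '[[[47.2,3.6,-26.7,0,1.7,0,9.1],[47.2,3.6,-26.7,0,1.7,0,9.1],[47.2,3.6,-26.7,0,1.7,0,9.1],[47.2,3.6,-26.7,0,1.7,0,9.1],[47.2,3.6,-26.7,0,1.7,0,9.1],[47.2,3.6,-26.7,0,1.7,0,9.1],[47.2,3.6,-26.7,0,1.7,0,9.1],[47.2,3.6,-26.7,0,1.7,0,9.1],[47.2,3.6,-26.7,0,1.7,0,9.1],[47.2,3.6,-26.7,0,1.7,0,9.1],[47.2,3.6,-26.7,0,1.7,0,9.1],[47.2,3.6,-26.7,0,1.7,0,9.1],[47.2,3.6,-26.7,0,1.7,0,9.1],[47.2,3.6,-26.7,0,1.7,0,9.1],[47.2,3.6,-26.7,0,1.7,0,9.1],[47.2,3.6,-26.7,0,1.7,0,9.1]]]' 20
python3 - <<'E'
from h import *
st(); w=cam('wrist'); crop(w,0,0,512,384,1.5,'w1.png')
print(np.round(np.linalg.inv(w['camera_from_world']),3).tolist())
E
```

```text
time: 1.7
tool_pos: [0.5198, 0.1372, 0.191]
tool_rot: [-1.571, 0.0, -1.942]
contact_force: [-0.3, 0.1, -0.4]
opening: 0.0909
{'time': 1.7, 'qpos': [0.1154, 0.3958, 1.5459, 0.0001, 1.1996, 0.4862], 'tool_pos': [0.5198, 0.1372, 0.191], 'tool_rot': [-1.5706, 0.0002, -1.9416], 'contact_force': [-0.3104, 0.1084, -0.377], 'torque': [-0.1235, 0.0435, 0.0186], 'opening': 0.0909}
[[-0.3624, 0.0002, 0.932], [-0.932, 0.0001, -0.3624], [-0.0002, -1.0, 0.0002]]
[[0.932, 0.349, 0.099, 0.546], [-0.363, 0.896, 0.255, 0.207], [0.0, -0.274, 0.962, 0.349], [0.0, 0.0, 0.0, 1.0]]
```

View pics/w1.png

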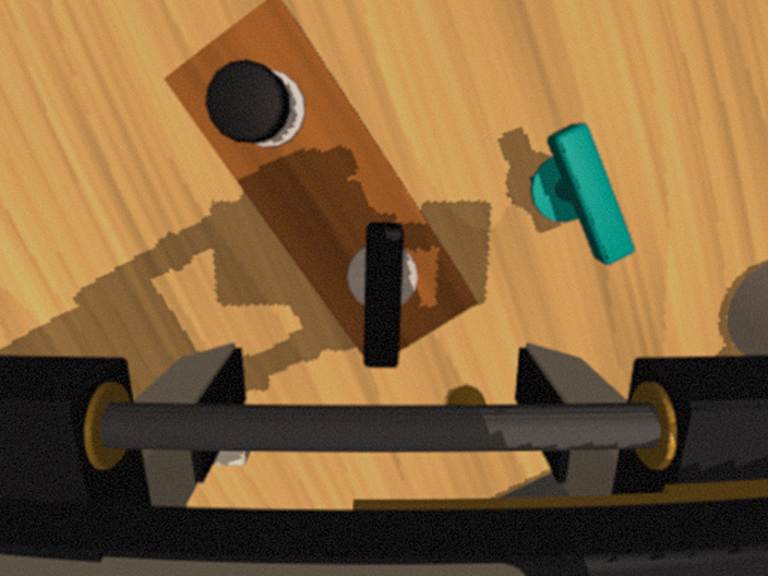

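The wrist view shows the black bar from (385,224) to (381,365), nearly along the finger plane. The knob key is at (247,102) and the turquoise key at (590,195), both clear of the fingers.

```bash
python3 - <<'E'
from h import *
w=load('wrist'); P=lambda x,y,z:at_z(w,(x+.5)/1.5-.5,(y+.5)/1.5-.5,z)
a=P(385,224,.111);b=P(381,365,.111);print(a,b,(a+b)/2,np.linalg.norm(a-b),np.degrees(np.arctan2(*(a-b)[[1,0]])))
print(np.linalg.norm(P(368,290,.111)-P(401,290,.111)))
c=(a+b)/2; s=status.observe(); print('tool delta',R.from_euler('xyz',s['tool_rot']).as_matrix().T@(np.array([c[0],c[1],.083])-s['tool_pos']))
E
```

```text
[0.53520962 0.17221115 0.111     ] [0.50792247 0.10720258 0.111     ] [0.52156605 0.13970686 0.111     ] 0.07050321197636815 67.22992089733994
0.015739367521297423
tool delta [-0.00293576  0.10795167  0.00059661]
```

```bash
python3 -m pendant '[[[-0.2,3,0.05,0,0.015,0,9.1],[-0.2,6,0.05,0,0.015,0,7],[-0.2,8,0.05,0,0.015,0,5],[-0.2,9.5,0.05,0,0.015,0,4],[-0.2,10.5,0.05,0,0.015,0,3.5],[-0.2,10.8,0.05,0,0.015,0,3],[-0.2,10.8,0.05,0,0.015,0,2.4],[-0.2,10.8,0.05,0,0.015,0,2],[-0.2,10.8,0.05,0,0.015,0,1.4],[-0.2,10.8,0.05,0,0.015,0,1],[-0.2,10.8,0.05,0,0.015,0,1],[-0.2,10.8,0.05,0,0.015,0,1],[-0.2,10.8,0.05,0,0.015,0,1]]]' 30
python3 - <<'E'
from h import *
st()
E
```

```text
time: 3.05
tool_pos: [0.5217, 0.1381, 0.0831]
tool_rot: [-1.57, 0.0, -1.959]
contact_force: [-0.8, 0.5, 3.3]
opening: 0.0175
{'time': 3.05, 'qpos': [0.1168, 0.5244, 1.6716, 0.0001, 0.9449, 0.5048], 'tool_pos': [0.5217, 0.1381, 0.0831], 'tool_rot': [-1.5702, 0.0004, -1.9588], 'contact_force': [-0.7915, 0.5281, 3.3144], 'torque': [-0.1503, 0.1995, -0.013], 'opening': 0.0175}
[[-0.3784, 0.0007, 0.9257], [-0.9257, 0.0001, -0.3784], [-0.0004, -1.0, 0.0006]]
```

```bash
python3 -m pendant '[[[0,-0.5,0,0,0,0,1],[0,-2,0,0,0,0,1],[0,-4,0,0,0,0,1],[0,-7,0,0,0,0,1],[0,-10,0,0,0,0,1],[0,-13,0,0,0,0,1],[0,-15,0,0,0,0,1],[0,-15,0,0,0,0,1],[0,-15,0,0,0,0,1],[0,-15,0,0,0,0,1]]]' 40
python3 - <<'E'
from h import *
st(); w=cam('wrist'); s=cam('side'); P=status.observe()['tool_pos']; u,v=proj(s,P).astype(int);print(u,v)
i=s['image'][...,::-1][max(v-50,0):v+70,max(u-60,0):u+60]
cv2.imwrite('pics/l1.png',np.hstack([cv2.resize(i,(400,400),interpolation=cv2.INTER_CUBIC),cv2.resize(w['image'][144:,160:352,::-1],(320,400))]))
E
```

```text
time: 4.05
tool_pos: [0.5206, 0.138, 0.2309]
tool_rot: [-1.574, -0.002, -1.959]
contact_force: [-0.4, 0.2, -2.1]
opening: 0.0174
{'time': 4.05, 'qpos': [0.1168, 0.3656, 1.4769, 0.0001, 1.3025, 0.5048], 'tool_pos': [0.5206, 0.138, 0.2309], 'tool_rot': [-1.5738, -0.0015, -1.9588], 'contact_force': [-0.3541, 0.1844, -2.0868], 'torque': [-0.1038, 0.1045, -0.0175], 'opening': 0.0174}
[[-0.3784, -0.0033, 0.9257], [-0.9257, -0.0003, -0.3784], [0.0015, -1.0, -0.003]]
226 138
```

View pics/l1.png

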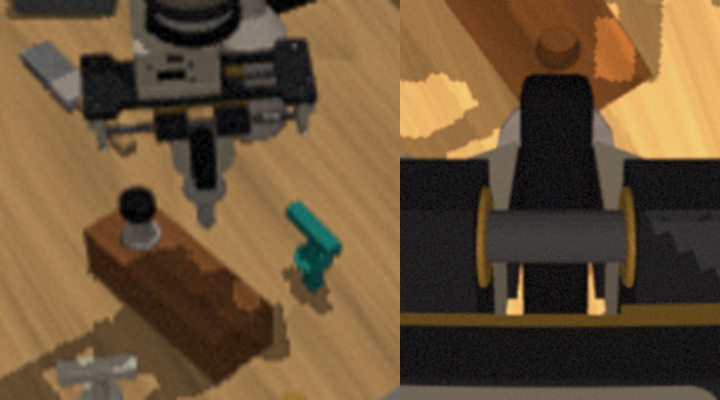

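```bash
python3 - <<'E'
from h import *
w=load('wrist'); s=status.observe(); M=R.from_euler('xyz',s['tool_rot']).as_matrix(); p=s['tool_pos']
e=at_z(w,253,189,.2589); print('end in tool (cm)',M.T@(e-p)*100, 'center x from far end', (M.T@(e-p))[0]+.036)
g=w['image'][170:215,253].astype(int).sum(1); print(g)
sd=load('side'); # tip: crop (207,226) in 400/120 scale
k=.3; u=166+207*k; v=88+226*k; print('tip side px',u,v,'pred',proj(sd,p+M@np.array([0,.0188+0.069,0])-M@np.array([0,.0188*2-.0188+.0188-.0188,0])))
print('pred tip', proj(sd,p+M@np.array([0,.088-.0188,0])), 'per cm along x', proj(sd,p+M@np.array([.01,.0692,0])))
print('ring wrt tool', M.T@(np.array([.5407,-.1677,0.118])-p)*100)
E
```

```text
end in tool (cm) [-3.88301857 -2.78026802 -0.08931457] center x from far end -0.0028301856868407013
[221 219 231 212 191 145 156 144 159 146 131 134 148 134 133 129 145 168
 121  57  10  30  53  43  67  14  74  38  31  75  52  51  40  63  36  58
  50  57  37  49  53  71  64  66  59]
tip side px 228.1 155.8 pred [227.26369475 154.68386392]
pred tip [227.26656061 154.72966066] per cm along x [227.5750009  157.12179795]
ring wrt tool [27.53331815 11.31716666 13.43989197]
```

```bash
python3 -m pendant '[[[3,0.1,1,0,0.05,0,1],[7,0.3,2.5,0,0.15,0,1],[11,0.5,4,0,0.25,0,1],[15,0.5,5.2,0,0.35,0,1],[19,0.5,6.5,0,0.45,0,1],[23,0.5,8,0,0.55,0,1],[27,0.5,9.2,0,0.57,0,1],[30,0.5,10.2,0,0.57,0,1],[31.7,0.5,10.7,0,0.57,0,1],[31.7,0.5,10.7,0,0.57,0,1],[31.7,0.5,10.7,0,0.57,0,1],[31.7,0.5,10.7,0,0.57,0,1]]]'
python3 - <<'E'
from h import *
st(); w=cam('wrist'); crop(w,80,0,400,290,2,'w2.png')
E
```

```text
time: 5.35
tool_pos: [0.5005, -0.1948, 0.2273]
tool_rot: [-1.572, -0.0, -2.528]
contact_force: [-0.0, 0.1, -1.9]
opening: 0.0177
{'time': 5.35, 'qpos': [-0.5141, 0.3644, 1.489, 0.0004, 1.2893, 0.443], 'tool_pos': [0.5005, -0.1948, 0.2273], 'tool_rot': [-1.572, -0.0001, -2.528], 'contact_force': [-0.0037, 0.0762, -1.8533], 'torque': [-0.0692, 0.1185, 0.0575], 'opening': 0.0177}
[[-0.8176, -0.0008, 0.5758], [-0.5758, 0.0009, -0.8176], [0.0001, -1.0, -0.0012]]
```

View pics/w2.png

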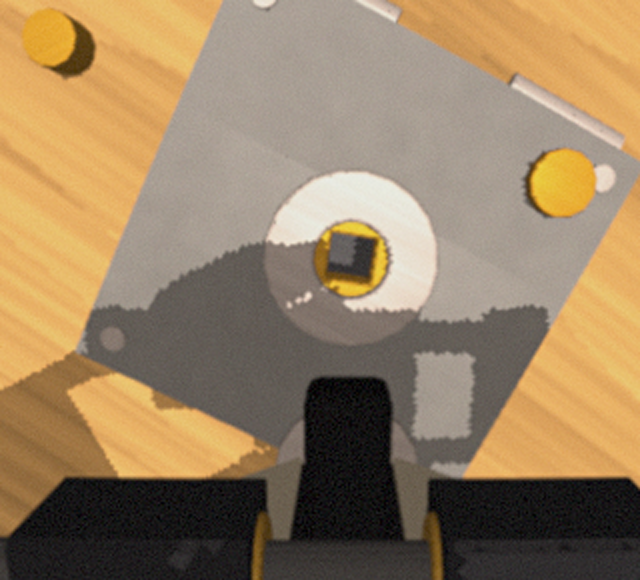

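The wrist view shows the ring centred at crop (351,258), the square bore nearly aligned with the bar, and the bar's far end at (348,378). I'll enlarge the bore.

```bash
python3 - <<'E'
from h import *
w=load('wrist'); i=w['image'][104:154,230:282,::-1]
cv2.imwrite('pics/w3.png',cv2.resize(i,None,fx=11,fy=11,interpolation=cv2.INTER_CUBIC))
P=lambda x,y,z:at_z(w,80+(x+.5)/2-.5,(y+.5)/2-.5,z)
s=status.observe(); M=R.from_euler('xyz',s['tool_rot']).as_matrix(); p=np.array(s['tool_pos'])
for z,pts in ((.118,[(264,258),(437,258),(351,171),(351,345)]),):
    q=np.array([P(x,y,z) for x,y in pts]); print(q.mean(0),np.linalg.norm(q[0]-q[1]),np.linalg.norm(q[2]-q[3])); c=q.mean(0)
e=P(348,379,p[2]+.0188+.009); print('end tool',M.T@(e-p)*100,'ring tool',M.T@(c-p)*100, 'hole', P(351.5,258,.118))
print('width',[ (M.T@(P(x,400,p[2]+.0278)-p)*100).round(2) for x in (305,391)])
E
```

```text
[ 0.54057347 -0.16723095  0.118     ] 0.06627769280919557 0.06628885636587044
end tool [-3.83196847 -2.77993462 -0.05101931] ring tool [-4.84492239 10.94506257  0.06458833] hole [ 0.54108813 -0.16721847  0.118     ]
width [array([-3.4 , -2.78, -0.9 ]), array([-3.4 , -2.78,  0.79])]
```

View pics/w3.png

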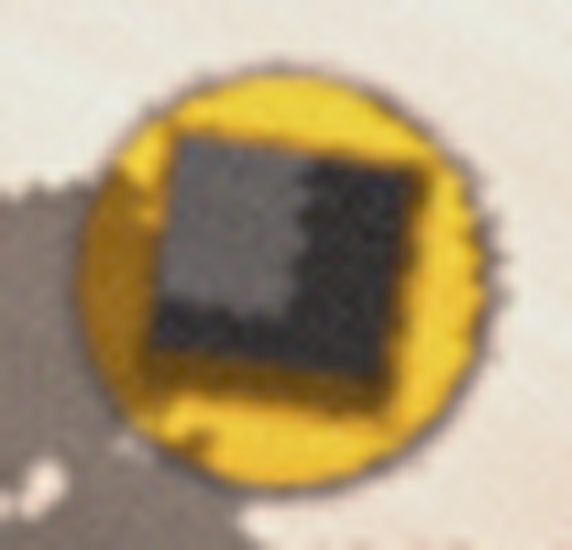

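```bash
python3 - <<'E'
from h import *
w=load('wrist'); P=lambda x,y:at_z(w,230+(x+.5)/11-.5,104+(y+.5)/11-.5,.110)
s=status.observe(); M=R.from_euler('xyz',s['tool_rot']).as_matrix(); p=np.array(s['tool_pos'])
q=np.array([P(*c) for c in [(172,133),(425,170),(390,410),(145,388)]]); print(q.mean(0)); t=(M.T@(q-p).T).T*100; print(t.round(2))
for i in range(4):
    d=q[(i+1)%4]-q[i]; print(np.linalg.norm(d),np.degrees(np.arctan2(d[1],d[0]))%90)
print('bar',np.degrees(np.arctan2(M[1,0],M[0,0]))%90)
# bar side lines in image
E
```

```text
[ 0.54046416 -0.167486    0.11      ]
[[-5.83 11.75 -0.71]
 [-5.57 11.74  1.09]
 [-3.86 11.74  0.85]
 [-4.02 11.75 -0.92]]
0.01817798818753072 26.923003463794423
0.017275526266739123 27.286408380316573
0.01776240187435109 29.988909449481795
0.018233508728886794 28.65337712464351
bar 35.18316405934041
```

```bash
python3 -m pendant '[[[-2,0,0.1,0,0,0,1],[-4,0,0.1,0,0,0,1],[-4.65,0,0.1,0,0,0,1],[-4.65,1,0.1,0,0,0,1],[-4.65,2,0.1,0,0,0,1],[-4.65,3,0.1,0,0,0,1],[-4.65,3.7,0.1,0,0,0,1],[-4.65,3.7,0.1,0,0,0,1],[-4.65,3.7,0.1,0,0,0,1]]]'
python3 - <<'E'
from h import *
st(); w=cam('wrist'); s=cam('side'); p=np.array(status.observe()['tool_pos']); u,v=proj(s,p).astype(int);print(u,v)
i=s['image'][...,::-1][v-40:v+60,u-50:u+50]
cv2.imwrite('pics/l2.png',np.hstack([cv2.resize(i,(400,400),interpolation=cv2.INTER_CUBIC),cv2.resize(w['image'][144:,160:352,::-1],(320,400))]))
M=R.from_euler('xyz',status.observe()['tool_rot']).as_matrix()
for d in ((0,.0232+.046),(0,.0232)): print((np.array(proj(s,p+M@np.array([0,d[1],0])))-[u-50,v-40])*4)
E
```

```text
time: 6.3
tool_pos: [0.5391, -0.1701, 0.1906]
tool_rot: [-1.571, 0.0, -2.529]
contact_force: [-0.6, 0.6, -2.4]
opening: 0.0177
{'time': 6.3, 'qpos': [-0.4413, 0.4454, 1.467, 0.0001, 1.2293, 0.5172], 'tool_pos': [0.5391, -0.1701, 0.1906], 'tool_rot': [-1.571, 0.0, -2.5293], 'contact_force': [-0.6198, 0.5839, -2.3717], 'torque': [-0.1525, 0.1502, -0.0199], 'opening': 0.0177}
[[-0.8183, -0.0001, 0.5748], [-0.5748, 0.0002, -0.8183], [-0.0, -1.0, -0.0002]]
287 218
[195.00137515 220.15413906]
[198.47071393 181.64622453]
```

View pics/l2.png

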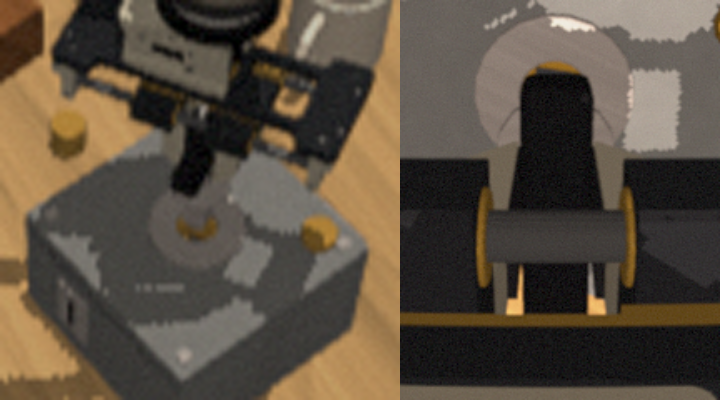

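The side view shows the nose over the brass bore at about (197,222), and the wrist view has the ring centred on the bar. I'm lowering gently to contact.

```bash
python3 -m pendant '[[[0,0.5,0,0,0,0,1],[0,1,0,0,0,0,1],[0,1.4,0,0,0,0,1],[0,1.6,0,0,0,0,1],[0,1.75,0,0,0,0,1],[0,1.85,0,0,0,0,1],[0,1.95,0,0,0,0,1],[0,2.0,0,0,0,0,1],[0,2.0,0,0,0,0,1]]]'
python3 -c "
from h import *
st()"
```

```text
time: 7.3
tool_pos: [0.5398, -0.1698, 0.1711]
tool_rot: [-1.57, 0.001, -2.529]
contact_force: [2.7, 0.7, 0.2]
opening: 0.0178
{'time': 7.3, 'qpos': [-0.4406, 0.4635, 1.4948, 0.0006, 1.1817, 0.5172], 'tool_pos': [0.5398, -0.1698, 0.1711], 'tool_rot': [-1.5697, 0.0012, -2.5288], 'contact_force': [2.6733, 0.7441, 0.1703], 'torque': [0.2153, -0.6106, 0.0265], 'opening': 0.0178}
[[-0.818, 0.0016, 0.5752], [-0.5752, -0.0002, -0.818], [-0.0012, -1.0, 0.0011]]
```

Contact came at the expected height, pressing about 2.5 N with a slight side load in +x. I'm shifting +x 0.7 mm and turning clockwise under light pressure.

```bash
python3 -m pendant '[[[-0.05,0.03,0.04,0,0,0,1],[-0.05,0.05,0.04,0,0.02,0,1],[-0.05,0.06,0.04,0,0.04,0,1],[-0.05,0.08,0.04,0,0.05,0,1]]]'
python3 -c "
from h import *
st()"
```

```text
time: 7.7
tool_pos: [0.5401, -0.1699, 0.17]
tool_rot: [-1.57, 0.001, -2.58]
contact_force: [3.1, 1.1, 1.2]
opening: 0.0176
{'time': 7.7, 'qpos': [-0.4403, 0.4656, 1.4945, 0.0002, 1.1808, 0.569], 'tool_pos': [0.5401, -0.1699, 0.17], 'tool_rot': [-1.5704, 0.0005, -2.5802], 'contact_force': [3.1259, 1.1197, 1.1617], 'torque': [0.2129, -0.5504, 0.0044], 'opening': 0.0176}
[[-0.8465, 0.0007, 0.5323], [-0.5323, -0.0001, -0.8465], [-0.0005, -1.0, 0.0004]]
```

```bash
python3 -m pendant '[[[-0.05,0,0.01,0,0,0,1],[-0.1,0,0.03,0,0,0,1],[-0.1,0.03,0.03,0,0.02,0,1],[-0.1,0.05,0.03,0,0.04,0,1],[-0.1,0.07,0.03,0,0.06,0,1],[-0.1,0.1,0.03,0,0.07,0,1]]]'
python3 -c "
from h import *
st()"
```

```text
time: 8.3
tool_pos: [0.5407, -0.1696, 0.1689]
tool_rot: [-1.571, -0.0, -2.65]
contact_force: [0.6, -0.0, 0.8]
opening: 0.0176
{'time': 8.3, 'qpos': [-0.4392, 0.4681, 1.4937, -0.0001, 1.18, 0.6402], 'tool_pos': [0.5407, -0.1696, 0.1689], 'tool_rot': [-1.571, -0.0002, -2.6501], 'contact_force': [0.6291, -0.0336, 0.822], 'torque': [0.1176, -0.1542, 0.0229], 'opening': 0.0176}
[[-0.8816, -0.0003, 0.4719], [-0.4719, 0.0001, -0.8816], [0.0002, -1.0, -0.0002]]
```

```bash
python3 -m pendant '[[[0,0.1,0,0,0,0,1],[0,0.2,0,0,0,0,1],[0,0.3,0,0,0,0,1],[0,0.3,0,0,0,0,1]]]'
python3 -c "
from h import *
st()"
```

```text
time: 8.7
tool_pos: [0.5407, -0.1694, 0.1654]
tool_rot: [-1.572, -0.0, -2.649]
contact_force: [2.7, 2.1, -3.1]
opening: 0.018
{'time': 8.7, 'qpos': [-0.439, 0.4717, 1.4982, 0.0003, 1.1726, 0.6388], 'tool_pos': [0.5407, -0.1694, 0.1654], 'tool_rot': [-1.5716, -0.0003, -2.6488], 'contact_force': [2.7366, 2.11, -3.1027], 'torque': [0.2965, -0.3403, -0.0378], 'opening': 0.018}
[[-0.881, -0.0006, 0.4731], [-0.4731, 0.0006, -0.881], [0.0003, -1.0, -0.0008]]
```

The square has dropped: the tool is 6 mm below the contact height with no upward force. I'm pushing home.

```bash
python3 -m pendant '[[[-0.06,0.2,-0.02,0,0,0,1],[-0.06,0.5,-0.02,0,0,0,1],[-0.06,0.8,-0.02,0,0,0,1],[-0.06,1.1,-0.02,0,0,0,1],[-0.06,1.4,-0.02,0,0,0,1],[-0.06,1.4,-0.02,0,0,0,1]]]'
python3 -c "
from h import *
st()"
```

```text
time: 9.3
tool_pos: [0.5411, -0.1691, 0.1513]
tool_rot: [-1.572, -0.001, -2.649]
contact_force: [0.3, 0.6, -2.9]
opening: 0.0178
{'time': 9.3, 'qpos': [-0.4381, 0.4865, 1.5159, -0.0, 1.1401, 0.6399], 'tool_pos': [0.5411, -0.1691, 0.1513], 'tool_rot': [-1.5715, -0.0005, -2.6488], 'contact_force': [0.2878, 0.6057, -2.9446], 'torque': [0.0535, -0.0544, 0.0049], 'opening': 0.0178}
[[-0.881, -0.0008, 0.4731], [-0.4731, 0.0004, -0.881], [0.0005, -1.0, -0.0007]]
```

```bash
python3 -m pendant '[[[0,0.2,0,0,0,0,1],[0,0.4,0,0,0,0,1],[0,0.6,0,0,0,0,1],[0,0.8,0,0,0,0,1],[0,0.95,0,0,0,0,1],[0,1.05,0,0,0,0,1],[0,1.1,0,0,0,0,1],[0,1.1,0,0,0,0,1]]]'
python3 -c "
from h import *
st()"
```

```text
time: 10.1
tool_pos: [0.5412, -0.1691, 0.1412]
tool_rot: [-1.571, 0.0, -2.649]
contact_force: [-1.4, 2.2, 2.2]
opening: 0.0176
{'time': 10.1, 'qpos': [-0.438, 0.4969, 1.5289, 0.0001, 1.1157, 0.6399], 'tool_pos': [0.5412, -0.1691, 0.1412], 'tool_rot': [-1.5709, 0.0001, -2.6487], 'contact_force': [-1.3932, 2.2178, 2.1927], 'torque': [0.3317, 0.4827, -0.0257], 'opening': 0.0176}
[[-0.881, 0.0, 0.4732], [-0.4732, 0.0001, -0.881], [-0.0001, -1.0, -0.0001]]
```

The key is home: the tool is at 0.1412, exactly the predicted height, with light contact. I'm turning clockwise in stages.

```bash
python3 -m pendant '[[[0,-0.03,0,0,0.06,0,1],[0,-0.03,-0.01,0,0.13,0,1],[0,-0.03,-0.02,0,0.2,0,1],[-0.01,-0.03,-0.03,0,0.27,0,1],[-0.01,-0.03,-0.04,0,0.34,0,1],[-0.01,-0.03,-0.04,0,0.4,0,1],[-0.01,-0.03,-0.04,0,0.4,0,1]]]'
python3 -c "
from h import *
st()"
```

```text
time: 10.8
tool_pos: [0.5415, -0.1685, 0.1412]
tool_rot: [-1.571, 0.001, -3.049]
contact_force: [0.9, 3.3, -1.7]
opening: 0.0179
{'time': 10.8, 'qpos': [-0.4372, 0.4967, 1.5291, 0.0007, 1.1153, 1.0409], 'tool_pos': [0.5415, -0.1685, 0.1412], 'tool_rot': [-1.5711, 0.0007, -3.0492], 'contact_force': [0.9112, 3.27, -1.7237], 'torque': [0.559, 0.0762, 0.0148], 'opening': 0.0179}
[[-0.9957, 0.0006, 0.0923], [-0.0923, 0.0004, -0.9957], [-0.0007, -1.0, -0.0003]]
```

```bash
python3 -m pendant '[[[0,0,-0.04,0,0.06,0,1],[0,0,-0.06,0,0.12,0,1],[-0.01,0,-0.08,0,0.19,0,1],[-0.01,0,-0.09,0,0.26,0,1],[-0.02,0,-0.1,0,0.33,0,1],[-0.02,0,-0.12,0,0.4,0,1],[-0.03,0,-0.13,0,0.46,0,1],[-0.03,0,-0.13,0,0.46,0,1]]]'
python3 -c "
from h import *
st()"
```

```text
time: 11.6
tool_pos: [0.5415, -0.1684, 0.1412]
tool_rot: [-1.569, 0.001, 2.775]
contact_force: [-0.7, -3.4, -0.9]
opening: 0.0176
{'time': 11.6, 'qpos': [-0.4359, 0.4965, 1.5296, -0.0014, 1.1146, 1.5017], 'tool_pos': [0.5415, -0.1684, 0.1412], 'tool_rot': [-1.5694, 0.0009, 2.7754], 'contact_force': [-0.6703, -3.4044, -0.9423], 'torque': [-0.4939, 0.2475, 0.0958], 'opening': 0.0176}
[[-0.9337, 0.0003, -0.358], [0.358, -0.0016, -0.9337], [-0.0009, -1.0, 0.0013]]
```

```bash
python3 -m pendant '[[[0,0,0.06,0,0.04,0,1],[0,0,0.06,0,0.08,0,1],[0,0,0.05,0,0.12,0,1],[0,0,0.05,0,0.15,0,1],[0,0,0.05,0,0.15,0,1]]]'
python3 -c "
from h import *
st()"
python3 -m pendant '[[[0,0,0,0,0.02,0,1],[0,0,0,0,0.04,0,1],[0,0,0,0,0.04,0,1]]]'
python3 -c "
from h import *
st()"
```

```text
time: 12.1
tool_pos: [0.5413, -0.1685, 0.1413]
tool_rot: [-1.57, 0.001, 2.626]
contact_force: [-0.3, -2.3, -1.5]
opening: 0.0178
{'time': 12.1, 'qpos': [-0.4365, 0.4964, 1.5297, -0.0007, 1.1147, 1.6507], 'tool_pos': [0.5413, -0.1685, 0.1413], 'tool_rot': [-1.5702, 0.0008, 2.6255], 'contact_force': [-0.2814, -2.2865, -1.5108], 'torque': [-0.5779, 0.1786, 0.1357], 'opening': 0.0178}
[[-0.8698, 0.0004, -0.4935], [0.4935, -0.0009, -0.8698], [-0.0008, -1.0, 0.0006]]
time: 12.4
tool_pos: [0.5413, -0.1683, 0.1412]
tool_rot: [-1.57, 0.001, 2.584]
contact_force: [-1.1, -5.2, -2.3]
opening: 0.0176
{'time': 12.4, 'qpos': [-0.4364, 0.4963, 1.5298, -0.0006, 1.1149, 1.6922], 'tool_pos': [0.5413, -0.1683, 0.1412], 'tool_rot': [-1.5703, 0.0006, 2.584], 'contact_force': [-1.097, -5.1878, -2.3244], 'torque': [-0.9622, 0.1906, 0.1123], 'opening': 0.0176}
[[-0.8485, 0.0002, -0.5292], [0.5292, -0.0007, -0.8485], [-0.0006, -1.0, 0.0004]]
```

```bash
python3 -m pendant '[[[-0.04,0,0.06,0,0.02,0,1],[-0.04,0,0.06,0,0.04,0,1],[-0.04,0,0.06,0,0.04,0,1]]]'
python3 -c "
from h import *
st()"
python3 -m pendant '[[[0,0,0,0,0.02,0,1],[0,0,0,0,0.04,0,1],[0,0,0,0,0.04,0,1]]]'
python3 -c "
from h import *
st()"
```

```text
time: 12.7
tool_pos: [0.5413, -0.1685, 0.1412]
tool_rot: [-1.571, -0.0, 2.544]
contact_force: [0.1, -3.3, -2.3]
opening: 0.0173
{'time': 12.7, 'qpos': [-0.4372, 0.4967, 1.5293, 0.0003, 1.1156, 1.7315], 'tool_pos': [0.5413, -0.1685, 0.1412], 'tool_rot': [-1.571, -0.0, 2.5436], 'contact_force': [0.0783, -3.3419, -2.2508], 'torque': [-0.5897, 0.138, 0.0472], 'opening': 0.0173}
[[-0.8264, 0.0001, -0.563], [0.563, 0.0002, -0.8264], [0.0, -1.0, -0.0002]]
time: 13.0
tool_pos: [0.5412, -0.1686, 0.1412]
tool_rot: [-1.571, -0.0, 2.504]
contact_force: [-0.6, -2.2, -0.5]
opening: 0.0177
{'time': 13.0, 'qpos': [-0.4372, 0.4966, 1.5293, 0.0001, 1.1156, 1.7716], 'tool_pos': [0.5412, -0.1686, 0.1412], 'tool_rot': [-1.5709, -0.0, 2.5035], 'contact_force': [-0.6111, -2.2396, -0.4565], 'torque': [-0.6067, 0.1701, 0.0695], 'opening': 0.0177}
[[-0.8032, 0.0001, -0.5957], [0.5957, 0.0001, -0.8032], [0.0, -1.0, -0.0001]]
```

```bash
for k in 1; do python3 -m pendant '[[[0,0,0,0,0.02,0,1],[0,0,0,0,0.04,0,1],[0,0,0,0,0.04,0,1]]]'; python3 -c "
from h import *
st()"|head -1; done
python3 -m pendant '[[[0,0,0,0,0.02,0,1],[0,0,0,0,0.04,0,1],[0,0,0,0,0.04,0,1]]]'
python3 -c "
from h import *
st()"|head -1
```

```text
time: 13.3
tool_pos: [0.5412, -0.1686, 0.1412]
tool_rot: [-1.571, -0.0, 2.463]
contact_force: [0.7, -3.3, -0.2]
opening: 0.0177
{'time': 13.3, 'qpos': [-0.4373, 0.4966, 1.5293, 0.0001, 1.1157, 1.8116], 'tool_pos': [0.5412, -0.1686, 0.1412], 'tool_rot': [-1.5709, -0.0, 2.4635], 'contact_force': [0.7379, -3.2699, -0.2077], 'torque': [-0.4782, 0.251, 0.051], 'opening': 0.0177}
time: 13.6
tool_pos: [0.5412, -0.1686, 0.1412]
tool_rot: [-1.571, -0.0, 2.423]
contact_force: [-1.4, -2.7, -0.2]
opening: 0.0176
{'time': 13.6, 'qpos': [-0.4373, 0.4966, 1.5293, 0.0001, 1.1156, 1.8516], 'tool_pos': [0.5412, -0.1686, 0.1412], 'tool_rot': [-1.5709, -0.0, 2.4234], 'contact_force': [-1.3509, -2.664, -0.1609], 'torque': [-0.5176, 0.2994, 0.0876], 'opening': 0.0176}
```

```bash
python3 -m pendant '[[[0,0,0,0,0.02,0,1],[0,0,0,0,0.04,0,1],[0,0,0,0,0.04,0,1]]]'; python3 -c "
from h import *
st()"|head -1
python3 -m pendant '[[[0,0,0,0,0.02,0,1],[0,0,0,0,0.03,0,1],[0,0,0,0,0.03,0,1]]]'
python3 - <<'E'
from h import *
st(); s=cam('side'); w=cam('wrist'); p=np.array(status.observe()['tool_pos']); u,v=proj(s,p).astype(int)
i=s['image'][...,::-1][v-40:v+40,u-40:u+40]
cv2.imwrite('pics/t1.png',np.hstack([cv2.resize(i,(480,480),interpolation=cv2.INTER_CUBIC),cv2.resize(w['image'][144:,160:352,::-1],(320,480))]))
E
```

```text
time: 13.9
tool_pos: [0.5412, -0.1686, 0.1412]
tool_rot: [-1.571, 0.0, 2.384]
contact_force: [0.0, -2.7, -0.6]
opening: 0.018
{'time': 13.9, 'qpos': [-0.4372, 0.4967, 1.5293, -0.0, 1.1156, 1.8914], 'tool_pos': [0.5412, -0.1686, 0.1412], 'tool_rot': [-1.5708, 0.0, 2.3837], 'contact_force': [0.0277, -2.748, -0.5678], 'torque': [-0.5989, 0.3355, 0.2649], 'opening': 0.018}
time: 14.2
tool_pos: [0.5412, -0.1686, 0.1412]
tool_rot: [-1.571, -0.0, 2.354]
contact_force: [-1.3, -2.7, -0.2]
opening: 0.0176
{'time': 14.2, 'qpos': [-0.4372, 0.4967, 1.5293, -0.0001, 1.1156, 1.9208], 'tool_pos': [0.5412, -0.1686, 0.1412], 'tool_rot': [-1.5707, -0.0, 2.3544], 'contact_force': [-1.3451, -2.6766, -0.2015], 'torque': [-0.563, 0.4115, 0.5118], 'opening': 0.0176}
[[-0.7059, -0.0001, -0.7083], [0.7083, -0.0001, -0.7059], [0.0, -1.0, 0.0001]]
```

View pics/t1.png

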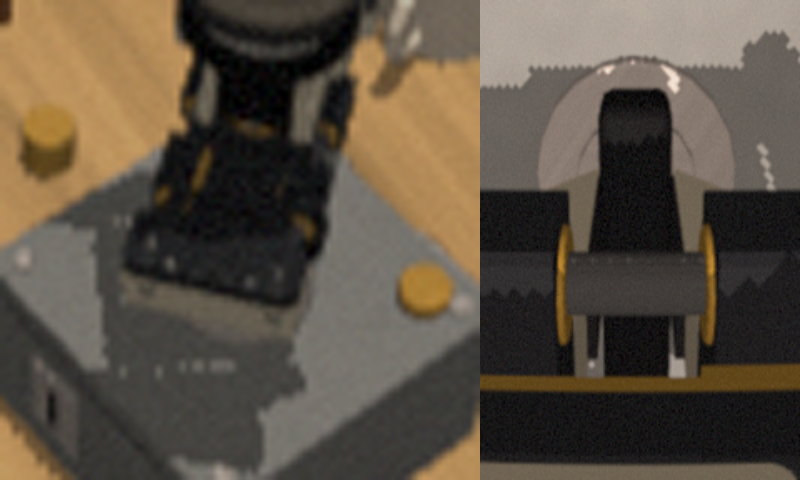

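The moment rose from about 0.08 to 0.26 and then 0.51 N·m, so the stop is reached. I'm unloading, opening and retreating straight up.

```bash
python3 -m pendant '[[[0,0,0,0,-0.02,0,1],[-0.03,0,0.03,0,-0.03,0,1],[-0.03,0,0.03,0,-0.03,0,2.2],[-0.03,0,0.03,0,-0.03,0,3],[-0.03,0,0.03,0,-0.03,0,4.5],[-0.03,0,0.03,0,-0.03,0,6],[-0.03,0,0.03,0,-0.03,0,6],[-0.03,0,0.03,0,-0.03,0,6],[-0.03,-1,0.03,0,-0.03,0,6],[-0.03,-3,0.03,0,-0.03,0,6],[-0.03,-6,0.03,0,-0.03,0,6],[-0.03,-10,0.03,0,-0.03,0,6],[-0.03,-12,0.03,0,-0.03,0,6],[-0.03,-12,0.03,0,-0.03,0,6],[-0.03,-12,0.03,0,-0.03,0,6]]]'
python3 - <<'E'
from h import *
st(); s=cam('side'); w=cam('wrist')
i=s['image'][...,::-1][165:300,170:340]
cv2.imwrite('pics/f1.png',np.hstack([cv2.resize(i,(440,350),interpolation=cv2.INTER_CUBIC),cv2.resize(w['image'][:350,80:430,::-1],(350,350))]))
np.set_printoptions(precision=4)
print(s['range_z'].shape)
E
```

```text
time: 15.8
tool_pos: [0.5411, -0.169, 0.2613]
tool_rot: [-1.571, 0.0, 2.384]
contact_force: [-0.1, 0.9, -1.1]
opening: 0.0601
{'time': 15.8, 'qpos': [-0.4379, 0.3963, 1.3456, 0.0001, 1.3992, 1.89], 'tool_pos': [0.5411, -0.169, 0.2613], 'tool_rot': [-1.5711, 0.0003, 2.3844], 'contact_force': [-0.0582, 0.948, -1.0686], 'torque': [0.0965, 0.1997, -0.0119], 'opening': 0.0601}
[[-0.7268, 0.0004, -0.6869], [0.6869, -0.0001, -0.7268], [-0.0003, -1.0, -0.0003]]
(384, 512)
```

View pics/f1.png

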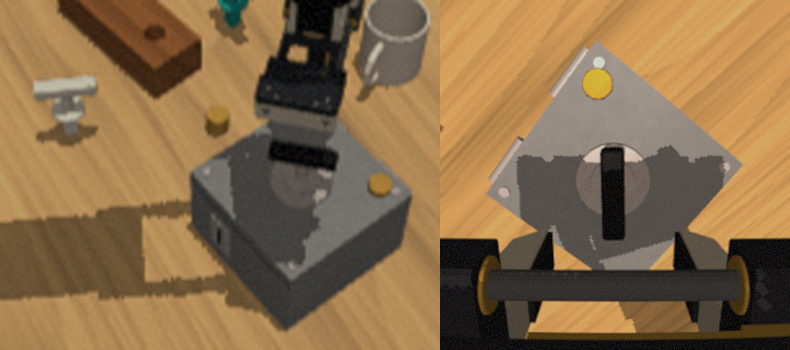

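```bash
python3 - <<'E'
from h import *
w=load('wrist')
print([pt(w,252,v)[2].round(4) for v in (160,175,190,205,220)])
a=at_z(w,252.5,148,.169);b=at_z(w,252.5,238,.169);print(a,b,(a+b)/2,np.linalg.norm(a-b),np.degrees(np.arctan2(*(a-b)[[1,0]]))%180)
robot.hand_in(); st()
E
```

```text
[np.float64(0.1695), np.float64(0.1694), np.float64(0.169), np.float64(0.1695), np.float64(0.1697)]
[ 0.5672538  -0.19291154  0.169     ] [ 0.51617059 -0.14448504  0.169     ] [ 0.5417122  -0.16869829  0.169     ] 0.07038906712943856 136.52931991442188
the job is handed in; nothing more can be done
the job is handed in; nothing more can be done
```

I took the black T-handled key out of the stand, put it fully home in the coin box lock, turned it clockwise to the stop and released it. I then raised the gripper clear and handed the job in at about 16 s. `hand_in` gives no verdict.

**Insertion:** The nose met the barrel at the expected height with a few newtons. After a clockwise turn of about 7° the square dropped in. The key then went down to exactly the predicted home height.

**Turn:** The arm turned about 1.3 rad in all, which includes the play of the square in the bore. The moment stayed around 0.1 N·m, then rose to 0.26 and 0.51 N·m, which I took as the lock's stop. I could not read the lock's angle directly. I backed off slightly before opening the fingers.

**Last checks:**
- **Height:** the handle top measured 0.169–0.170 m and level, against 0.169 m expected with the collar on the ring.
- **Position:** the handle is centred on the lock within about 2 mm, which is the camera calibration error.
- **Bystanders:** in the last pictures both token stacks, the white key, the mug and the box looked unmoved. The knob key was out of frame, and I saw no contact with it at any point.

**Disagreement:** the cameras differed by 2–3 mm on the key's position along its bar. I corrected for this by feel, and side forces while turning stayed at 5 N or less.

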